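# Set and clamp the extending bottle cradle

## Robot

A 6-joint arm with a two-finger parallel gripper is mounted at the origin on the work surface. World frame = base frame: x ahead of the robot, y to its left, z up, the work surface at z = 0. Lengths are in m, angles in rad, forces in N, time in s.
With the tool pointing down it reaches from about 0.275 to 1 m from the base axis. Payload 8.4 kg.
Tool frame: the origin (TCP) lies at the very end of the fingers, on their centre line; the grasp point (between the pads) lies 19 mm behind it; x points along the fingers, z is the direction in which the jaws open and shut, and the axes are right-handed (so a half turn about x gives the same grasp; the last joint's range is limited). The gripper opens to 85 mm and grips with 20 to 120 N. Pads are 22 mm wide; open, the fingers measure 114 mm over their backs; the gripper's body (76 mm by 85 mm) begins 54 mm behind the grasp point. The pads swing forward as they close: fully open they stand 13 mm farther back than shut.
Start: joints at [1.245, 0.353, 1.633, -0, 1.155, -0.002], TCP at [0.199, 0.593, 0.231] pointing down, gripper open.
Joint ranges: [-2.63, 2.63], [-0.92, 2.1], [0.06, 2.66], [-1.3, 4.44], [0, 2.69], [-3.02, 3.02]. Speed limits (rad/s): [2.22, 2.22, 2.79, 3.14, 3.14, 3.14].

## Interface

Orientations are given as a 3x3 rotation matrix whose columns are the frame's x, y, z axes.
In Python, from cell import state, get_image, hand_in gives the robot as it stands. The module is installed in compiled form; this text tells all that it offers.
- The arm moves only by the tool send_rows, never from a script. Its argument "rows" is a list that holds one entry, the list of rows, each a list of 4 numbers: the shift along the world's x, y, z in cm, then the turn about the world's z in degrees. In form: [[[dx, dy, dz, yaw], ...]]. A call has 1 to 10 rows; each row shifts and turns the commanded pose from where the row before left it; what a row does not reach is not made up. A row lasts 1/8 s, in which the tool goes at most 62.5 mm and 10.7 degrees, less where a joint would pass 70% of its speed; a pose out of reach is approached as far as the arm can. A call is refused whole if a number of a shift passes 6.25 or a number of a turn 10.7, either way. A call with a gripper value outside its range is refused whole. "hand" is the finger opening in cm, from 0 to 8.54, set as the call begins (left out, the last holds). The fingers move at their own pace and stop on an object; "force" is the grip in N (left out, the last holds). Time passes only in rows, so rows that do not move let the fingers close. It gives the time, the measured TCP pose, the force and the opening at its end, in the units of the state.
- state(): the state, without advancing time (a new reading comes with each control period).
- get_image(name): name is "side" or "top"; returns a dict with "color" (400x640x3 uint8, blue, green, red), "range_z" (400x640 float32, m along the optical axis (not along the pixel's ray), 0 where there is no reading), "vfov" (degrees; the focal length in pixels is half the picture's height over the tangent of half this angle, whatever the lens; pixels are square), "cx", "cy" (the principal point, pixels), "world_to_cam" (4x4, takes a point from world to camera coordinates). Camera axes: x right, y down, z forward; pixel columns grow to the right and rows downward; lengths in m; the calibration is good to about 2 mm. A picture is of the moment at which its call begins.
- hand_in(): hands the job in, once; it reports no verdict.
The state is a dict: "time": time; "qpos": joint angles; "joint_velocities": joint speeds; "tau": joint torques, N m; "tcp_pos": TCP position; "tcp_rot": TCP orientation; "contact_force": force on the tool from outside, world axes, zero at the start; "ft_torque": the same for the moment, N m; "grip_width": finger opening in m.
Only numpy, scipy, OpenCV 4.12 (cv2) and the standard library are available. Lean on these libraries where they do the work, as an engineer would, in place of code of your own. Each camera call takes 0.05 s, during which the arm holds its last target.

## Task

Turn the red isolator handle to off, so the lit bottle cradle is dead before its leg is moved; then slide the cradle's sprung leg out until its red pointer stands beside the green marker, with the orange cam lever still open. Holding the leg there, close the orange cam lever fully against the black grip, and finish while still holding the leg firmly on the mark with the lever shut, so that I can put the locking pin in. Do not knock over or shift the bottles, glasses, jar, tin or box.

Things in the scene. Friction and masses are not known exactly. Their poses are not given: they have to be found in the camera images.
- isolator: lamp isolator: fixed grey box 120 x 110 x 60 mm; origin at the centre of its underside, on the counter; z up. Yellow disc on top, a white dot (off) on its +x side and a green dot (on) on its -y side.
- switch_grip (a point): centre of the isolator's red bar handle, on its upright turning axis, 92 mm above the counter. The bar is 80 mm long (along this point's x), 16 mm thick, 36 mm tall (from 74 to 110 mm above the counter); white line on the +x end of its top. Under it a thin spindle; the box top with its disc is at 63 mm.
- switch (a joint): angle of the red handle in rad: 0 = off (its white line points to the white dot), 1.57 = on (to the green dot). Grows clockwise seen from above, so off is anticlockwise. Stops at both ends; stiff (about 0.12 N m), stays where it is left.
- stand: extending bottle cradle: dark wooden plinth fixed to the counter, 340 mm along x, y from -105 to +75 mm, 20 mm thick; origin on the counter, mid-length, on the leg's centre line. +x is the direction in which the leg slides out. A channel 45 mm high runs along the centre line; a wooden end rest 120 mm wide, 90 mm tall stands at x = -168 to -148 mm.
- leg (a joint): how far the leg is slid out, m: 0 (start, fully in) to 0.13. A spring draws it back in (2.4 N at 0, 5.4 N at 0.1 m, friction about 1 N more): it runs back when let go, and the cam lever alone does not hold it.
- leg_grip (a point): gripping point on the leg, moving with it, axes parallel to the stand's; 82 mm above the counter, 15 mm behind (-x) the crossbar's rear face. Here a black fixed grip fills y = 0 to +14 mm (65 mm long, 55 to 105 mm above the counter) and the closed lever y = -14 to -1 mm: together 28 mm thick, centred on this point. Below 55 mm is the slide. Sideways the leg is rigid.
- crossbar (a point): middle of the flat rear (-x) face of the leg's aluminium crossbar, 74 mm above the counter, 15 mm ahead (+x) of leg_grip; axes parallel to the stand's. The bar is 116 mm wide along y (centred), 14 mm thick, 59 to 88 mm above the counter. Fingers standing either side of the grip and open lever can push against this face to slide the leg out.
- cam_lever (a joint): angle of the orange cam lever in rad: 0 = closed, flat against the black grip; starts 0.34 to 0.42 open; at most 0.45. It is stiff (0.2 N m, about 4 N at its tip) and stays where it is left. Squeezing lever and black grip together closes it.
- lever_tip (a point): free end of the orange cam lever, 80 mm above the counter, half-way up its 46 mm height. The lever, 13 mm thick and 57 mm long, rides on the leg on an upright pivot 47 mm behind (-x) leg_grip and 7.5 mm to its -y side; its free end is near the crossbar and opens towards -y. Open, its outer face at leg_grip is at most 37 mm from the centre line.
- pointer (a point): tip of the thin red pointer on the leg, on the -y side, at the length scale: 22 mm ahead (+x) of leg_grip, 77.5 mm to its -y side; moves with the leg.
- marker: green length marker, fixed on the white scale on the plinth: 14 mm along its x (parallel to the stand's x), 20 x 14 mm otherwise; origin at the centre of its underside, 20 mm above the counter. The pointer is on the mark when it stands beside the marker, within its 14 mm length.
- bottle_a: green wine bottle, 74 mm diameter, 290 mm tall, standing loose; origin at the centre of its underside. Bystander.
- bottle_b: amber bottle, 74 mm diameter, 290 mm tall, standing loose; origin at the centre of its underside. Bystander.
- tumbler_a: glass tumbler, 76 mm diameter, 90 mm tall, standing loose; origin at the centre of its underside. Bystander.
- tumbler_b: second glass tumbler, the same size, standing loose; origin at the centre of its underside. Bystander.
- cork_jar: cork-coloured jar with a wooden lid, 72 mm diameter, 90 mm tall, standing loose; origin at the centre of its underside. Bystander.
- stopper_tin: brass-coloured tin with a white lid, 64 mm diameter, 60 mm tall, standing loose; origin at the centre of its underside. Bystander.
- gift_box: cardboard gift box, 60 x 120 x 50 mm, standing loose; origin at the centre of its underside. Bystander.
Mind the look-alikes: they are no part of the job. What is shaped like the isolator but purple or turquoise is not meant.

How it is judged:
By the outcome, as a careful person would: the job done as asked, in the order asked, and still so for the second after the job is handed in, while the arm keeps its last pose, push and grip.
It also fails if it takes over 45 s, if anything falls off the work surface, if the arm or the gripper's body presses on something with over 40 N, if the wrist force passes 120 N, or if a joint passes its speed limit or range.

## Working session

There is one attempt and no reset: what is moved stays moved. The work goes in short steps, Python scripts to look and compute and a tool call to move; the robot and the scene stay as the last step left them, time stands still between calls to the robot, and variables do not carry over. Pictures are saved under pics/ and viewed, and the job is handed in when it is done.

Besides the shell and the picture viewer there is one more tool, called after ">>>" as name(argument=value, ...), one argument or row to a line, values as JSON. send_rows: Moves the arm, as the interface text tells. Its arguments: {"type":"object","properties":{"rows":{"type":"array","items":{"type":"array","items":{"type":"array","items":{"type":"number"}}}},"hand":{"type":"number"},"force":{"type":"number"}},"required":["rows"]}

```bash
mkdir -p pics
cat > h.py <<'E'
import numpy as np, cv2
from cell import state,get_image
def grab(n,tag):
    d=get_image(n); cv2.imwrite(f'pics/{tag}_{n}.png',d['color']); np.savez(f'{tag}_{n}.npz',**d); return d
def world(d,u,v,z=None):
    f=200/np.tan(np.radians(d['vfov'])/2); T=np.linalg.inv(d['world_to_cam'])
    u=np.asarray(u,float);v=np.asarray(v,float)
    r=d['range_z'][v.astype(int),u.astype(int)]
    ray=np.stack([(u-d['cx'])/f,(v-d['cy'])/f,np.ones_like(u)],-1)
    if z is None: p=ray*r[...,None]; return p@T[:3,:3].T+T[:3,3]
    w=ray@T[:3,:3].T; s=(z-T[2,3])/w[...,2]; return w*s[...,None]+T[:3,3]
def load(tag,n): return dict(np.load(f'{tag}_{n}.npz'))
E
python3 - <<'E'
from h import *
for n in('side','top'):
    d=grab(n,'a'); print(n,d['vfov'],d['cx'],d['cy'],np.linalg.inv(d['world_to_cam']).round(3).tolist())
s=state();print(s['time'],s['tcp_rot'],s['grip_width'])
E
```

```text
side 51.29544922905338 311.0983072500861 207.6702953570049 [[0.994, -0.09, 0.063, 0.474], [-0.109, -0.731, 0.673, -0.8], [-0.015, -0.676, -0.737, 0.96], [0.0, 0.0, 0.0, 1.0]]
top 44.623502634130645 324.16313661834135 200.59285875374727 [[-0.028, -0.982, 0.189, 0.244], [-1.0, 0.027, -0.008, 0.01], [0.002, -0.189, -0.982, 1.596], [0.0, 0.0, 0.0, 1.0]]
0.1 [[-3.94818176e-04 -9.48049794e-01  3.18121726e-01]
 [-1.17533407e-03  3.18121971e-01  9.48049065e-01]
 [-9.99999231e-01  4.07700375e-07 -1.23987556e-03]] 0.08536743449758086
```

View pics/a_side.png

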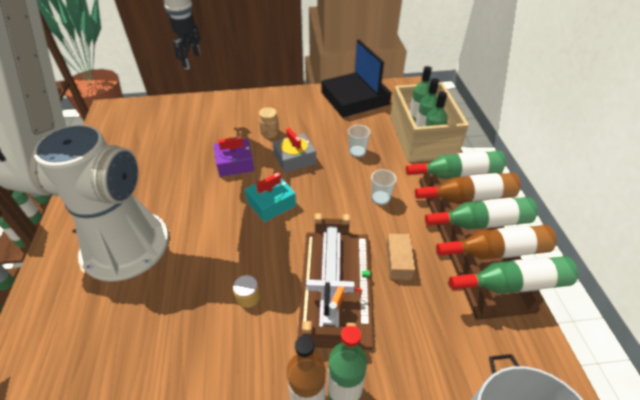

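View pics/a_top.png

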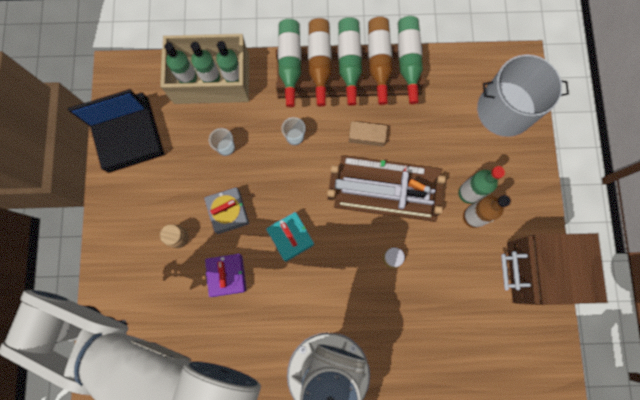

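The grey isolator with the yellow disc is at top (227,209). The look-alikes are turquoise (290,236) and purple (225,274), so the grey one is meant. The cradle is at top (388,188), with the leg and orange lever near (415,187). Next I'll enlarge both.

Run:
```python
from h import *
a=load('a','top')['color'];b=load('a','side')['color']
c1=cv2.resize(a[180:240,195:265],None,fx=5.7,fy=5.7,interpolation=cv2.INTER_CUBIC)
c2=cv2.resize(a[145:230,320:455],None,fx=5.9,fy=5.9,interpolation=cv2.INTER_CUBIC)
cv2.imwrite('pics/c1.png',c1);cv2.imwrite('pics/c2.png',c2)
cv2.imwrite('pics/c3.png',cv2.resize(b[205:350,285:400],None,fx=4,fy=4,interpolation=cv2.INTER_CUBIC))
```

```text
(no output)
```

View pics/c1.png

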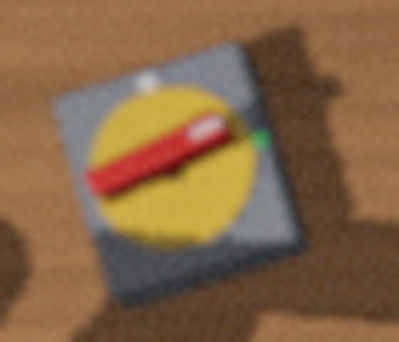

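View pics/c2.png

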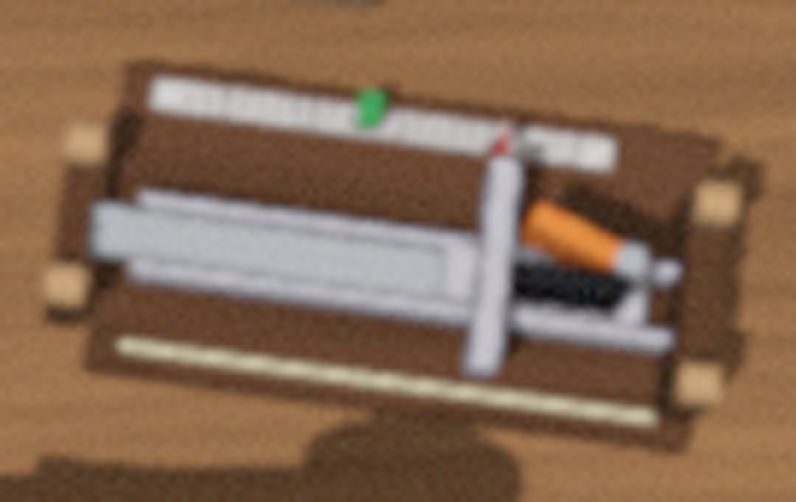

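View pics/c3.png

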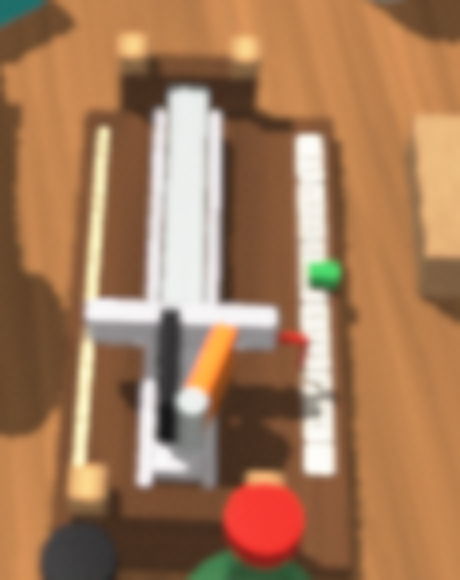

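Crop c1 shows a grey body, a yellow disc and a red bar whose white end points at the green dot (on). This is the isolator meant. Crop c2 shows the red pointer to the right of the green marker with the lever open, so the leg must slide left in the picture, roughly world +y. Next I'll take measurements.

Run:
```python
from h import *
np.set_printoptions(suppress=True,precision=4)
S=5.7;T=5.9
for n in('top','side'):
    d=load('a',n); hsv=cv2.cvtColor(d['color'],cv2.COLOR_BGR2HSV)
    def blob(lo,hi,box,z,nm):
        u0,u1,v0,v1=box
        m=cv2.inRange(hsv,np.array(lo),np.array(hi)); k=np.zeros_like(m);k[v0:v1,u0:u1]=m[v0:v1,u0:u1]
        v,u=np.nonzero(k)
        if len(u)==0: print(nm,'none');return
        w=world(d,u,v,z); r=world(d,u,v)
        print(n,nm,len(u),'px',u.mean().round(1),v.mean().round(1),'c',w.mean(0)[:2],'rangemed',np.median(r,0),'ztop',r[:,2].max())
        c=w[:,:2]-w[:,:2].mean(0); e,V=np.linalg.eigh(c.T@c/len(c)); print('   axis',V[:,1],np.degrees(np.arctan2(V[1,1],V[0,1])),'sd',np.sqrt(e))
    bi=(200,250,185,235) if n=='top' else (272,322,122,172)
    blob((22,120,80),(35,255,255),bi,.063,'disc')
    blob((0,150,80),(8,255,255),bi,.110,'bar'); blob((172,150,80),(180,255,255),bi,.110,'bar2')
    bs=(330,450,150,220) if n=='top' else (300,375,215,345)
    blob((45,120,60),(75,255,255),bs,.034,'marker')
    blob((5,180,150),(18,255,255),bs,.103,'lever')
    bp=(395,412,165,175) if n=='top' else (350,366,280,300)
    blob((0,110,80),(6,255,255),bp,.05,'pointer');blob((170,110,80),(180,255,255),bp,.05,'pointer2')
d=load('a','top')
def pt(cx,cy,S,ox,oy,z): return world(d,np.array([ox+(cx+.5)/S-.5]),np.array([oy+(cy+.5)/S-.5]),z)[0][:2]
i=lambda x,y,z:pt(x,y,S,195,180,z); k=lambda x,y,z:pt(x,y,T,320,145,z)
print('white dot',i(149,82,.063),'green',i(260,140,.063),'bar ends',i(91,183,.11),i(230,125,.11))
print('boxtop corners',[i(*q,.06) for q in((55,100),(238,45),(300,245),(105,232))])
print('crossbar ends',k(505,158,.088),k(482,375,.088),'pointer',k(503,140,.05),'marker top',k(371,98,.034))
print('plinth corners',[k(*q,.02) for q in((135,63),(718,135),(688,450),(88,370))])
print('black grip ends',k(515,285,.105),k(618,295,.105),'scale ends',k(152,93,.021),k(615,153,.021),'pivot',k(632,258,.103))
```

```text
top disc 386 px 225.6 210.2 c [0.5166 0.3124] rangemed [0.5101 0.3125 0.0613] ztop 1.595937241569955
   axis [-0.8827 -0.4699] -151.96992810254432 sd [0.0211 0.0258]
top bar 103 px 221.0 207.9 c [0.5156 0.3176] rangemed [0.516  0.3182 0.1068] ztop 0.11446986136365367
   axis [-0.3652  0.9309] 111.41953110506718 sd [0.005  0.0184]
top bar2 7 px 224.3 207.3 c [0.5174 0.3074] rangemed [0.5175 0.307  0.1037] ztop 0.11351950771351538
   axis [-0.2997  0.954 ] 107.43715176170082 sd [0.0035 0.0211]
top marker 13 px 382.8 162.8 c [ 0.6666 -0.2009] rangemed [ 0.6665 -0.201   0.034 ] ztop 0.038123739358788544
   axis [-0.9703  0.2421] 165.9905028154291 sd [0.0024 0.0048]
top lever 63 px 415.3 184.5 c [ 0.5747 -0.29  ] rangemed [ 0.5762 -0.291   0.0964] ztop 0.10715908525958673
   axis [0.4398 0.8981] 63.908198073483184 sd [0.0065 0.014 ]
top pointer 1 px 404.0 170.0 c [ 0.636  -0.2667] rangemed [ 0.6401 -0.2696  0.0335] ztop 0.033532496637033615
   axis [0. 1.] 90.0 sd [0. 0.]
pointer2 none
side disc 204 px 292.4 146.8 c [0.5181 0.3043] rangemed [0.5107 0.3016 0.0634] ztop 0.9599002991535154
 
[... 631 characters left out ...]
.2607] rangemed [ 0.6355 -0.2665  0.0631] ztop 0.06818573583132481
   axis [-0.7644  0.6448] 139.8496985843551 sd [0.0036 0.0057]
pointer2 none
white dot [0.5698 0.3287] green [0.5348 0.2661] bar ends [0.5047 0.3497] [0.5347 0.2746]
boxtop corners [array([0.5616, 0.3821]), array([0.5904, 0.2793]), array([0.4751, 0.2441]), array([0.4855, 0.3529])]
crossbar ends [ 0.6217 -0.2634] [ 0.5031 -0.244 ] pointer [ 0.6416 -0.2697] marker top [ 0.6721 -0.1999]
plinth corners [array([ 0.7002, -0.0687]), array([ 0.6488, -0.397 ]), array([ 0.4695, -0.3671]), array([ 0.5238, -0.0362])]
black grip ends [ 0.5481 -0.2614] [ 0.5411 -0.3156] scale ends [ 0.682  -0.0776] [ 0.6397 -0.3378] pivot [ 0.5614 -0.3249]
```

Run:
```python
from h import *
np.set_printoptions(suppress=True,precision=4)
for n in('top','side'):
    d=load('a',n); v,u=np.mgrid[0:400,0:640]; P=world(d,u.ravel(),v.ravel())
    def rect(m,nm):
        q=P[m]; r=cv2.minAreaRect(q[:,:2].astype(np.float32)*1000); print(n,nm,m.sum(),np.round(r[0],1),np.round(r[1],1),round(r[2],1),'z',np.median(q[:,2]),'mean',q[:,:2].mean(0))
    near=lambda x,y,r:(np.hypot(P[:,0]-x,P[:,1]-y)<r)
    rect(near(.52,.312,.055)&(P[:,2]>.1)&(P[:,2]<.115),'bar')
    rect(near(.52,.312,.085)&(P[:,2]>.052)&(P[:,2]<.07),'boxtop')
    rect(near(.562,-.254,.068)&(P[:,2]>.083)&(P[:,2]<.094),'xbar')
    rect(near(.67,-.202,.02)&(P[:,2]>.03)&(P[:,2]<.04),'marker')
    rect(near(.638,-.266,.018)&(P[:,2]>.045)&(P[:,2]<.09),'ptr')
    rect(near(.586,-.217,.25)&(P[:,2]>.015)&(P[:,2]<.026),'plinth')
    rect(near(.55,-.29,.06)&(P[:,2]>.097)&(P[:,2]<.109),'grip+lever')
    # bystander tops
    for nm,(x,y) in dict(bot=(0.52,-.45)).items():
        rect(near(x,y,.13)&(P[:,2]>.1)&(P[:,2]<.3),nm)
d=load('a','top')
for nm,p in dict(tumA=(222,141),tumB=(293,130),box=(368,132),tin=(395,257),jar=(171,235),ba_cap=(497,172),bb_cap=(503,200)).items():
    print(nm,world(d,np.array([p[0]]),np.array([p[1]]))[0])
```

```text
top bar 143 [521.1 314.4] [18.2 79.3] 23.3 z 0.10715875092545946 mean [0.5208 0.3139]
top boxtop 1040 [520.8 314.2] [121.1 110.3] 16.5 z 0.059831272898426824 mean [0.519  0.3119]
top xbar 179 [ 559.8 -283.9] [ 72.8 114. ] 81.5 z 0.08708628990935696 mean [ 0.562 -0.262]
top marker 16 [ 667.6 -201.1] [13.3 18.7] 87.3 z 0.0345146849961151 mean [ 0.6678 -0.2005]
top ptr 8 [ 631.3 -266.6] [ 2.9 22.2] 81.2 z 0.06396159946015612 mean [ 0.6329 -0.267 ]
top plinth 2998 [ 597.9 -218.9] [398.7 371.6] 39.8 z 0.019406237645673396 mean [ 0.5903 -0.2063]
top grip+lever 166 [ 559.2 -297.5] [62.8 45.4] 63.4 z 0.10269115385103122 mean [ 0.561  -0.2983]
top bot 1584 [ 548.  -447.4] [218.5 137.3] 58.3 z 0.19095498754465623 mean [ 0.5163 -0.4769]
side bar 100 [523.8 314. ] [19.3 81.8] 25.4 z 0.10859137869955304 mean [0.5246 0.3097]
side boxtop 649 [523.8 312.4] [120.7 114.8] 18.4 z 0.061017209768149394 mean [0.522  0.3012]
side xbar 253 [ 566.6 -257.4] [78.4 99.9] 45.0 z 0.08749088899859636 mean [ 0.5691 -0.259 ]
side marker 42 [ 670.3 -200.3] [15.1 18.7] 79.4 z 0.03316346055253355 mean [ 0.6705 -0.2009]
side ptr 43 [ 633.9 -267.6] [12.1 24.3] 81.0 z 0.06520226980688126 mean [ 0.6323 -0.2678]
side plinth 4855 [ 589.5 -201.9] [380.6 337.5] 51.2 z 0.019985443942475367 mean [ 0.5985 -0.2126]
side grip+lever 299 [ 563.8 -298.3] [66.1 47. ] 67.3 z 0.10345638798723589 mean [ 0.5648 -0.3009]
side bot 3918 [ 552.  -448.4] [221.6 138.9] 60.4 z 0.19388077864110725 mean [ 0.5251 -0.5047]
tumA [ 0.7681  0.3398 -0.0008]
tumB [0.7997 0.0966 0.0024]
box [ 0.7702 -0.1551  0.0472]
tin [ 0.3527 -0.2195  0.0627]
jar [0.4388 0.4769 0.086 ]
ba_cap [ 0.5621 -0.4801  0.2906]
bb_cap [ 0.4836 -0.4902  0.2876]
```

>>> send_rows(
  rows=[
    [[3.2,-2.8,-0.3,-4.8],[3.2,-2.8,-0.3,-4.8],[3.2,-2.8,-0.3,-4.8],[3.2,-2.8,-0.3,-4.8],[3.2,-2.8,-0.3,-4.8],[3.2,-2.8,-0.3,-4.8],[3.2,-2.8,-0.3,-4.8],[3.2,-2.8,-0.3,-4.8],[3.2,-2.8,-0.3,-4.8],[3.2,-2.8,-0.3,-4.8]],
  ],
  hand=6,
  force=60,
)

```text
time: 1.35
tcp_pos: [0.5196, 0.3114, 0.2009]
tcp_rot: [[-0.001, -0.395, 0.919], [-0.0, 0.919, 0.395], [-1.0, -0.0, -0.001]]
contact_force: [0.7, -0.1, 0.3]
grip_width: 0.06
```

>>> send_rows(
  rows=[
    [[0,0,0,0],[0,0,0,0]],
  ],
)

```text
time: 1.6
tcp_pos: [0.5184, 0.3126, 0.201]
tcp_rot: [[-0.001, -0.398, 0.917], [-0.0, 0.917, 0.398], [-1.0, 0.0, -0.001]]
contact_force: [-0.7, 0.5, 0.3]
grip_width: 0.0601
```

>>> send_rows(
  rows=[
    [[0.3,0.1,-3,0],[0,0,-3,0],[0,0,-3,0],[0,0,-2.4,0],[0,0,-1,0],[0,0,0,0],[0,0,0,0]],
  ],
)

```text
time: 2.48
tcp_pos: [0.5223, 0.3142, 0.0783]
tcp_rot: [[0.001, -0.398, 0.917], [0.001, 0.917, 0.398], [-1.0, 0.0, 0.002]]
contact_force: [0.1, -1.0, -0.3]
grip_width: 0.0599
```

>>> send_rows(
  rows=[
    [[0,0,0,0],[0,0,0,0],[0,0,0,0],[0,0,0,0],[0,0,0,0]],
  ],
  hand=0,
  force=50,
)

```text
time: 3.1
tcp_pos: [0.5238, 0.3142, 0.0782]
tcp_rot: [[0.004, -0.398, 0.917], [0.002, 0.917, 0.398], [-1.0, 0.0, 0.004]]
contact_force: [6.0, 0.9, 0.1]
grip_width: 0.0153
```

>>> send_rows(
  rows=[
    [[0.1,0,0,6],[0,0,0,9],[0,0,0,9],[0,0,0,9],[0,0,0,9],[0,0,0,9],[0,0,0,9],[0,0,0,9],[0,0,0,9],[0,0,0,4]],
  ],
)

```text
time: 4.35
tcp_pos: [0.525, 0.3162, 0.0782]
tcp_rot: [[0.005, -0.963, -0.269], [0.005, -0.269, 0.963], [-1.0, -0.006, 0.003]]
contact_force: [4.8, 11.7, -5.3]
grip_width: 0.0153
```

Run:
```python
from h import *
s=state();print(s['contact_force'],s['ft_torque'],s['tcp_pos'],np.degrees(np.arctan2(s['tcp_rot'][1][2],s['tcp_rot'][0][2])),s['qpos'])
```

```text
[ 4.83413448 11.69263277 -5.32999474] [ 1.38239543 -0.45026648 -0.16690794] [0.52498353 0.31621969 0.07821572] 105.60539506376647 [ 0.53868514  0.50898245  1.77961072  0.00240456  0.84665706 -1.30605438]
```

>>> send_rows(
  rows=[
    [[-0.1,-0.2,0,2],[0,0,0,2],[0,0,0,0],[0,0,0,0]],
  ],
)

```text
time: 4.85
tcp_pos: [0.5252, 0.3163, 0.0784]
tcp_rot: [[0.007, -0.944, -0.329], [0.009, -0.329, 0.944], [-1.0, -0.01, 0.006]]
contact_force: [7.6, 21.3, -9.9]
grip_width: 0.0153
```

Run:
```python
from h import *
s=state();print(s['contact_force'],s['ft_torque'],s['tcp_pos'],np.degrees(np.arctan2(s['tcp_rot'][1][2],s['tcp_rot'][0][2])),s['qpos'])
```

```text
[ 7.63865654 21.30447316 -9.87034602] [ 2.85788718 -1.11514805 -1.60764498] [0.52516507 0.31627928 0.07835345] 109.21344245612386 [ 0.53733942  0.50724833  1.78241184  0.00548037  0.84140022 -1.37239637]
```

The moment of -1.6 N m against the turn says the handle is on its stop. Now I'll release it, rise and look.

>>> send_rows(
  rows=[
    [[0,0.3,0,-2],[0,0,0,0],[0,0,0,0],[0,0,0,0]],
  ],
  hand=6,
)

```text
time: 5.35
tcp_pos: [0.5219, 0.3143, 0.0773]
tcp_rot: [[-0.0, -0.954, -0.3], [-0.0, -0.3, 0.954], [-1.0, 0.0, -0.0]]
contact_force: [0.6, -0.8, -0.2]
grip_width: 0.06
```

>>> send_rows(
  rows=[
    [[0,0,2,0],[0,0,4,0],[0,0,5,0],[-2,-5,4,-8],[-2,-6,0,-9],[-2,-6,0,-9],[-1,-6,0,-9],[0,-6,0,-9],[0,0,0,0]],
  ],
)

```text
time: 6.48
tcp_pos: [0.4536, 0.0259, 0.2261]
tcp_rot: [[0.002, -0.892, 0.453], [-0.001, 0.453, 0.892], [-1.0, -0.002, 0.0]]
contact_force: [1.1, 1.7, 0.2]
grip_width: 0.0599
```

Run:
```python
from h import *
a=grab('top','b')['color'];b=grab('side','b')['color']
c1=cv2.resize(a[180:240,195:265],None,fx=5.7,fy=5.7,interpolation=cv2.INTER_CUBIC)
c2=cv2.resize(b[110:170,265:335],None,fx=5.7,fy=5.7,interpolation=cv2.INTER_CUBIC)
cv2.imwrite('pics/d1.png',np.hstack([c1,c2]))
```

```text
(no output)
```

View pics/d1.png

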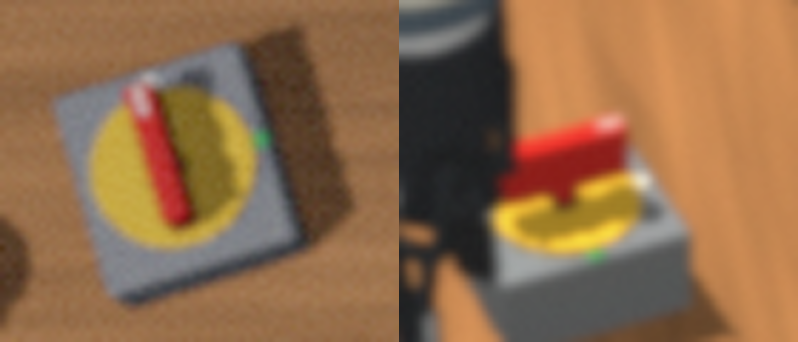

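The white line now points at the white dot, at about (143,80) in the left half of the crop, so the isolator is off. Next I'll fit the stand frame more tightly.

Run:
```python
from h import *
np.set_printoptions(suppress=True,precision=4)
O=np.array([.5707,-.2149])
for tag in 'a':
  for n in('top','side'):
    d=load(tag,n); v,u=np.mgrid[0:400,0:640]; P=world(d,u.ravel(),v.ravel())
    m=(np.hypot(P[:,0]-.586,P[:,1]+.217)<.19)&(P[:,2]>.012)&(P[:,2]<.027)
    # connected: angle via side rails: fit using points in window
    for a in (80.8,):
        ex=np.array([np.cos(np.radians(a)),np.sin(np.radians(a))]);ey=np.array([-ex[1],ex[0]])
        X=(P[:,:2]-O)@ex;Y=(P[:,:2]-O)@ey;Z=P[:,2]
        r=lambda m,A:(m.sum(),np.percentile(A[m],[2,50,98]) if m.sum() else None)
        p=(Z>.013)&(Z<.027)
        for y0 in(-.09,-.05,.05): print(n,'plinth X at y',y0,r(p&(abs(Y-y0)<.01)&(abs(X)<.2),X))
        for x0 in(-.1,0,.1): print(n,'plinth Y at x',x0,r(p&(abs(X-x0)<.02)&(abs(Y)<.13),Y))
        xb=(Z>.08)&(Z<.093)&(X>-.07)&(X<0)
        for y0 in(-.045,.045): print(n,'xbar X at',y0,r(xb&(abs(Y-y0)<.012),X))
        print(n,'xbar Y',r(xb&(abs(Y)<.09)&(X>-.045)&(X<-.025),Y))
        ptr=(Z>.05)&(Z<.08)&(abs(X+.04)<.02)&(Y<-.062)&(Y>-.09); print(n,'ptr X',r(ptr,X),'Y',r(ptr,Y),'Z',r(ptr,Z))
        mk=(Z>.028)&(Z<.04)&(abs(X-.03)<.02)&(abs(Y+.095)<.02); print(n,'mk X',r(mk,X),'Y',r(mk,Y))
        lv=(Z>.095)&(Z<.11)&(abs(X+.075)<.05)&(abs(Y)<.05)
        for x0 in(-.10,-.08,-.06):print(n,'lev/grip Y',x0,r(lv&(abs(X-x0)<.006),Y))
        print(n,'lev/grip X',r(lv,X))
```

```text
top plinth X at y -0.09 (np.int64(521), array([-0.1596,  0.0008,  0.1648]))
top plinth X at y -0.05 (np.int64(464), array([-0.1408,  0.0317,  0.1659]))
top plinth X at y 0.05 (np.int64(513), array([-0.141 ,  0.018 ,  0.1694]))
top plinth Y at x -0.1 (np.int64(382), array([-0.1013, -0.0429,  0.0731]))
top plinth Y at x 0 (np.int64(433), array([-0.1021, -0.0372,  0.0722]))
top plinth Y at x 0.1 (np.int64(418), array([-0.1035, -0.0403,  0.0718]))
top xbar X at -0.045 (np.int64(32), array([-0.048 , -0.0423, -0.0347]))
top xbar X at 0.045 (np.int64(34), array([-0.047 , -0.0408, -0.0342]))
top xbar Y (np.int64(120), array([-0.0551,  0.0048,  0.0549]))
top ptr X (np.int64(6), array([-0.0427, -0.0418, -0.0399])) Y (np.int64(6), array([-0.0791, -0.0752, -0.0671])) Z (np.int64(6), array([0.0517, 0.0611, 0.0663]))
top mk X (np.int64(21), array([0.0212, 0.0294, 0.0362])) Y (np.int64(21), array([-0.1032, -0.0923, -0.0814]))
top lev/grip Y -0.1 (np.int64(34), array([-0.0183, -0.0005,  0.0134]))
top lev/grip Y -0.08 (np.int64(38), array([-0.0266, -0.0109,  0.0135]))
top lev/grip Y -0.06 (np.int64(3
[... 631 characters left out ...]
))
side xbar X at 0.045 (np.int64(54), array([-0.0482, -0.043 , -0.034 ]))
side xbar Y (np.int64(174), array([-0.06  , -0.0089,  0.0522]))
side ptr X (np.int64(28), array([-0.0444, -0.0417, -0.0373])) Y (np.int64(28), array([-0.0829, -0.0736, -0.0627])) Z (np.int64(28), array([0.0535, 0.0633, 0.0682]))
side mk X (np.int64(44), array([0.0228, 0.0293, 0.0374])) Y (np.int64(44), array([-0.1051, -0.0959, -0.0867]))
side lev/grip Y -0.1 (np.int64(58), array([-0.0223, -0.0073,  0.0102]))
side lev/grip Y -0.08 (np.int64(54), array([-0.0291, -0.0174,  0.0084]))
side lev/grip Y -0.06 (np.int64(48), array([-0.0341, -0.0029,  0.0091]))
side lev/grip X (np.int64(305), array([-0.1156, -0.0874, -0.053 ]))
```

>>> send_rows(
  rows=[
    [[1.1,-3.1,0,-7.2],[1.1,-3.1,0,-7.2],[1.1,-3.1,0,-7.2],[1.1,-3.1,0,-7.2],[1.1,-3.1,0,-7.2],[1.1,-3.1,0,-7.2],[1.1,-3.1,0,-7.2],[1.1,-3.1,0,-7.2],[1,-3.1,0,-7.2],[1,-3.1,0,-7.2]],
  ],
  hand=8.5,
)

```text
time: 7.82
tcp_pos: [0.5632, -0.2798, 0.2249]
tcp_rot: [[0.0, 0.149, 0.989], [0.0, 0.989, -0.149], [-1.0, 0.0, 0.0]]
contact_force: [0.9, 0.0, -0.7]
grip_width: 0.0847
```

>>> send_rows(
  rows=[
    [[0,0,0,0],[0,0,0,0],[0,0,0,0]],
  ],
)

```text
time: 8.2
tcp_pos: [0.5618, -0.2792, 0.2247]
tcp_rot: [[-0.0, 0.146, 0.989], [0.0, 0.989, -0.146], [-1.0, 0.0, -0.0]]
contact_force: [0.1, 1.2, 0.6]
grip_width: 0.0852
```

>>> send_rows(
  rows=[
    [[-0.1,-0.7,-3,-0.8],[0,0,-4,0],[0,0,-2,0],[0,0,0,0],[0,0,0,0]],
  ],
)

```text
time: 8.82
tcp_pos: [0.5615, -0.2878, 0.1359]
tcp_rot: [[0.002, 0.162, 0.987], [-0.001, 0.987, -0.162], [-1.0, -0.0, 0.002]]
contact_force: [0.3, 0.3, 0.7]
grip_width: 0.0852
```

Run:
```python
from h import *
a=grab('top','e')['color'];b=grab('side','e')['color']
cv2.imwrite('pics/e1.png',np.hstack([cv2.resize(b[205:350,285:400],None,fx=3.8,fy=3.8,interpolation=cv2.INTER_CUBIC)]))
cv2.imwrite('pics/e2.png',cv2.resize(a[145:230,320:455],None,fx=5.9,fy=5.9,interpolation=cv2.INTER_CUBIC))
s=state();print(s['tcp_pos'])
```

```text
[ 0.56162086 -0.28799706  0.13611765]
```

View pics/e1.png

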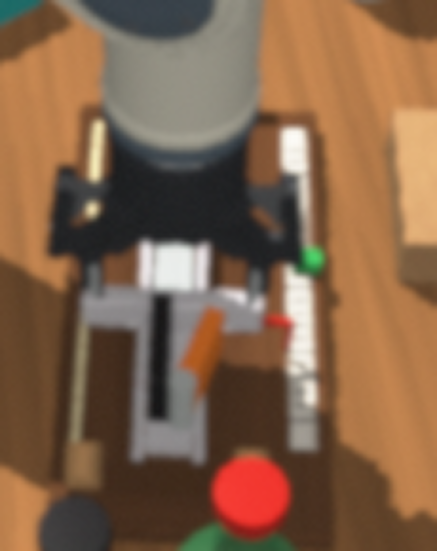

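View pics/e2.png

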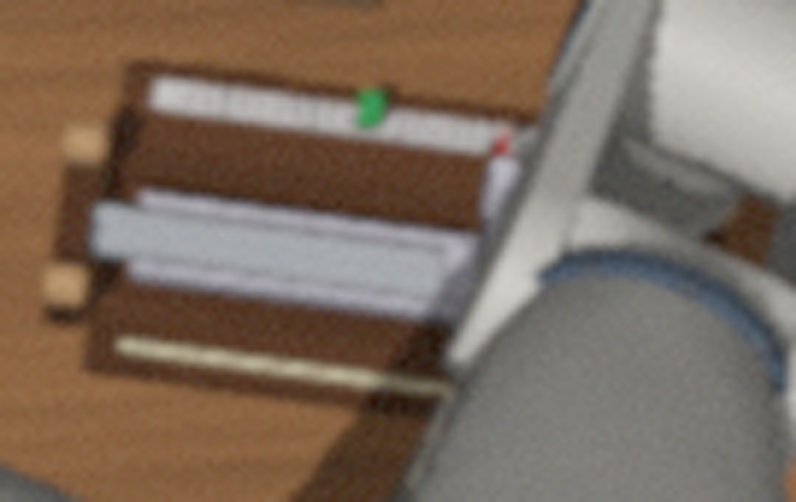

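The fingers stand either side of the lever and grip, at side crop x≈95 and x≈255. The picture fits the computed pose, which is 25 mm behind the bar. Descending.

>>> send_rows(
  rows=[
    [[0,0,-3,0],[0,0,-2,0],[0,0,-1.4,0],[0,0,-1,0],[0,0,0,0],[0,0,0,0]],
  ],
)

```text
time: 9.68
tcp_pos: [0.5611, -0.2879, 0.0611]
tcp_rot: [[0.001, 0.162, 0.987], [-0.0, 0.987, -0.162], [-1.0, -0.0, 0.001]]
contact_force: [-0.5, 0.4, -0.5]
grip_width: 0.085
```

Run:
```python
from h import *
b=grab('side','f')['color']
cv2.imwrite('pics/f1.png',cv2.resize(b[205:350,285:400],None,fx=4,fy=4,interpolation=cv2.INTER_CUBIC))
s=state();print(s['tcp_pos'],s['contact_force'])
```

```text
[ 0.56116975 -0.2879085   0.0612199 ] [-0.34335207 -0.03041026  0.32477117]
```

View pics/f1.png

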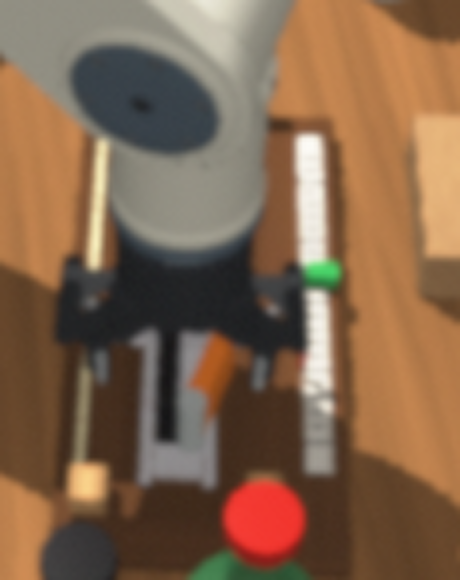

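>>> send_rows(
  rows=[
    [[0.2,1.2,0,0],[0.2,1.2,0,0],[0.2,1.2,0,0],[0.2,1.2,0,0],[0.2,1.2,0,0],[0.2,1.2,0,0],[0,0,0,0],[0,0,0,0]],
  ],
)

```text
time: 10.72
tcp_pos: [0.5729, -0.2156, 0.0606]
tcp_rot: [[0.0, 0.162, 0.987], [-0.0, 0.987, -0.162], [-1.0, -0.0, 0.0]]
contact_force: [-0.0, -3.7, 2.8]
grip_width: 0.0849
```

```bash
cat > lk.py <<'E'
from h import *
import sys
np.set_printoptions(suppress=True,precision=4)
t=sys.argv[1]
O=np.array([.5707,-.2149]);ex=np.array([.1599,.9871]);ey=np.array([-.9871,.1599])
a=grab('top',t);b=grab('side',t)
c=[cv2.resize(b['color'][225:315,295:385],None,fx=5.5,fy=5.5,interpolation=cv2.INTER_CUBIC),]
cv2.imwrite(f'pics/{t}1.png',c[0])
cv2.imwrite(f'pics/{t}2.png',cv2.resize(a['color'][145:225,325:450],None,fx=6,fy=6,interpolation=cv2.INTER_CUBIC))
s=state();q=np.array(s['tcp_pos'][:2])-O
print('tcp XY',q@ex,q@ey,s['tcp_pos'],s['contact_force'],s['grip_width'],s['time'])
for n,d in(('top',a),('side',b)):
    v,u=np.mgrid[0:400,0:640]; P=world(d,u.ravel(),v.ravel());X=(P[:,:2]-O)@ex;Y=(P[:,:2]-O)@ey;Z=P[:,2]
    h=cv2.cvtColor(d['color'],cv2.COLOR_BGR2HSV).reshape(-1,3)
    r=((h[:,0]<7)|(h[:,0]>172))&(h[:,1]>110)&(h[:,2]>60)
    p=r&(Z>.045)&(Z<.08)&(abs(X)<.12)&(Y<-.055)&(Y>-.09)
    if p.any(): print(n,'red ptr',p.sum(),np.percentile(X[p],[2,50,98]),Y[p].min(),'pix',(u.ravel()[p].mean().round(1),v.ravel()[p].mean().round(1)))
    o=(h[:,0]>4)&(h[:,0]<18)&(h[:,1]>180)&(h[:,2]>130)&(Z>.09)&(Z<.112)&(abs(X)<.15)&(abs(Y)<.05)
    if o.any(): print(n,'lever',o.sum(),'X',np.percentile(X[o],[2,98]),'Y',np.percentile(Y[o],[2,98]))
E
python3 lk.py g
```

```text
tcp XY -0.0006486893441527673 -0.002239958404474639 [ 0.5728 -0.2159  0.0606] [ 0.9333 -3.4527  2.5157] 0.08501320047614705 10.825
side red ptr 13 [0.0145 0.016  0.0185] -0.07878721664392203 pix (np.float64(356.8), np.float64(269.5))
side lever 64 X [-0.0429 -0.0093] Y [-0.0315 -0.0145]
```

View pics/g1.png

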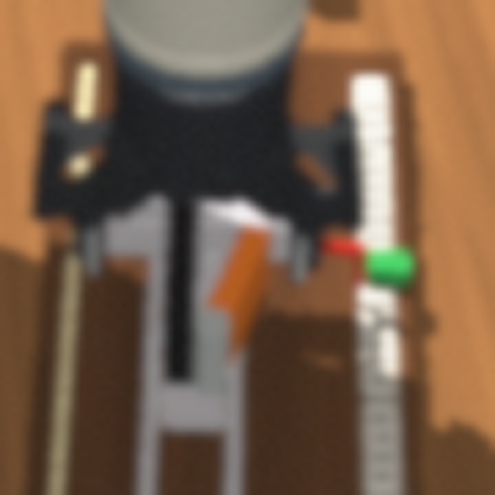

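View pics/g2.png

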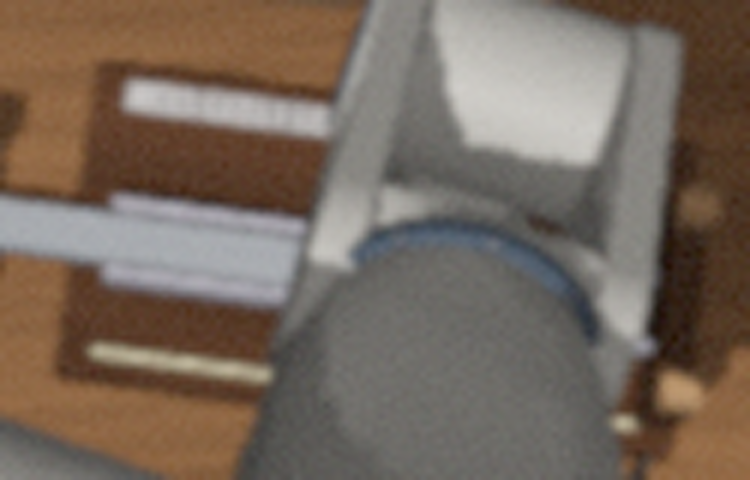

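>>> send_rows(
  rows=[
    [[0.1,0.7,0,0],[0.1,0.6,0,0],[0,0,0,0],[0,0,0,0],[0,0,0,0]],
  ],
)

```text
time: 11.45
tcp_pos: [0.5749, -0.203, 0.0606]
tcp_rot: [[0.0, 0.163, 0.987], [-0.0, 0.987, -0.163], [-1.0, -0.0, 0.0]]
contact_force: [1.8, -4.7, 1.0]
grip_width: 0.0848
```

```bash
python3 lk.py i
```

```text
tcp XY 0.012417292921641303 -0.00222962883527186 [ 0.5749 -0.203   0.0606] [ 2.2442 -4.7799  0.1812] 0.08532256079896453 11.55
side red ptr 15 [0.0259 0.0286 0.0305] -0.07968488608667451 pix (np.float64(357.2), np.float64(265.6))
side lever 62 X [-0.0298  0.0046] Y [-0.0316 -0.0149]
```

View pics/i1.png

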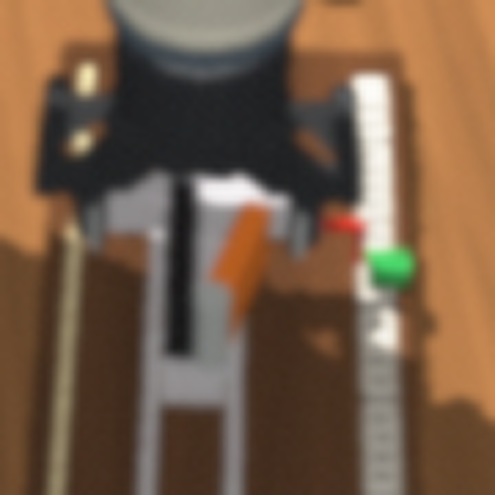

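The pointer is at X≈28.6 mm in the stand frame and the marker centre is at 29.3 mm. In the picture it stands higher (345,222) than the marker (392,266) only because it is 30 mm further up. The lever is still open. Now I'll close the jaws slowly while holding.

>>> send_rows(
  rows=[
    [[0,0,0,0],[0,0,0,0],[0,0,0,0],[0,0,0,0],[0,0,0,0],[0,0,0,0],[0,0,0,0],[0,0,0,0]],
  ],
  hand=0,
  force=60,
)

```text
time: 12.55
tcp_pos: [0.5748, -0.203, 0.062]
tcp_rot: [[0.001, 0.162, 0.987], [-0.001, 0.987, -0.162], [-1.0, -0.001, 0.001]]
contact_force: [-3.5, -3.1, 16.2]
grip_width: 0.026
```

```bash
python3 lk.py j
```

```text
tcp XY 0.012330453331684843 -0.0021846349045006683 [ 0.5748 -0.2031  0.062 ] [-3.2528 -3.0856 15.5881] 0.026017129784363845 12.65
side red ptr 14 [0.0264 0.0288 0.031 ] -0.07992652991721405 pix (np.float64(357.0), np.float64(265.6))
side lever 46 X [-0.0249  0.0107] Y [-0.0165 -0.0065]
```

View pics/j1.png

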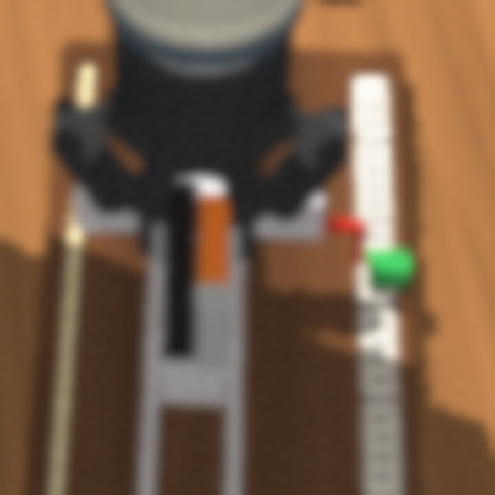

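>>> send_rows(
  rows=[
    [[0,0,0.1,0],[0,0,0.1,0],[0,0,0,0],[0,0,0,0],[0,0,0,0],[0,0,0,0]],
  ],
  hand=0,
  force=80,
)

```text
time: 13.4
tcp_pos: [0.5746, -0.203, 0.0622]
tcp_rot: [[0.0, 0.162, 0.987], [-0.0, 0.987, -0.162], [-1.0, -0.0, 0.0]]
contact_force: [0.6, -5.1, -2.2]
grip_width: 0.0254
```

```bash
python3 lk.py k
python3 - <<'E'
from h import *
b=load('k','side')['color']
cv2.imwrite('pics/k3.png',cv2.resize(b[240:300,300:380],None,fx=9,fy=9,interpolation=cv2.INTER_CUBIC))
# project marker ends at pointer height for check
d=load('k','side');f=200/np.tan(np.radians(d['vfov'])/2)
O=np.array([.5707,-.2149]);ex=np.array([.1599,.9871]);ey=np.array([-.9871,.1599])
for x in(.0223,.0293,.0363):
    p=O+x*ex-.077*ey; c=d['world_to_cam']@np.array([*p,.064,1]); print(x,f*c[0]/c[2]+d['cx'],f*c[1]/c[2]+d['cy'])
E
```

```text
tcp XY 0.012433796857805518 -0.0019714859976695033 [ 0.5746 -0.2029  0.0622] [ 0.0844 -5.6819 -2.1877] 0.025187034776620914 13.5
side red ptr 14 [0.026  0.0282 0.0319] -0.07958286108988866 pix (np.float64(357.0), np.float64(265.6))
side lever 43 X [-0.0259  0.0104] Y [-0.014  -0.0065]
0.0223 359.18371692308386 267.65814090235017
0.0293 359.1117570886712 265.4005378981987
0.0363 359.0404257521872 263.1626528217395
```

View pics/k3.png

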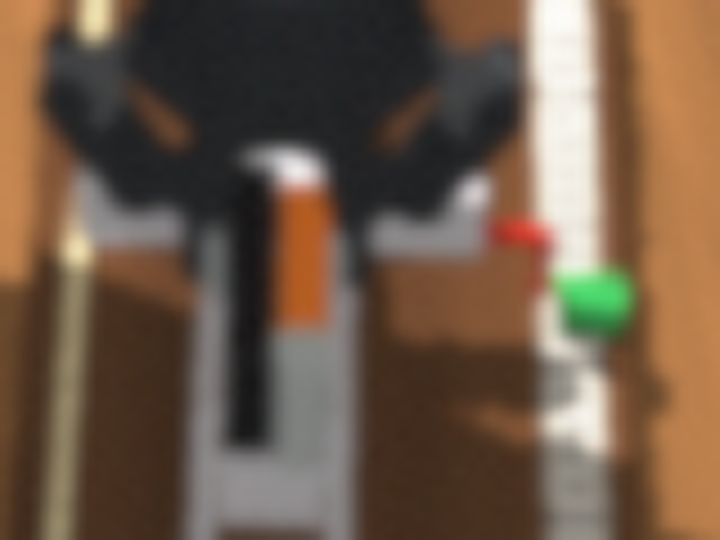

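View pics/k_side.png

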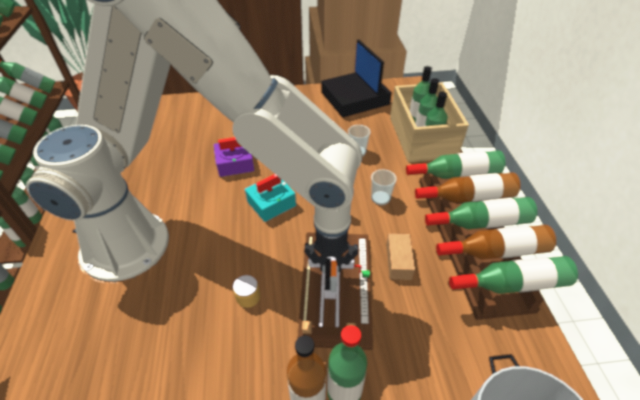

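View pics/k_top.png

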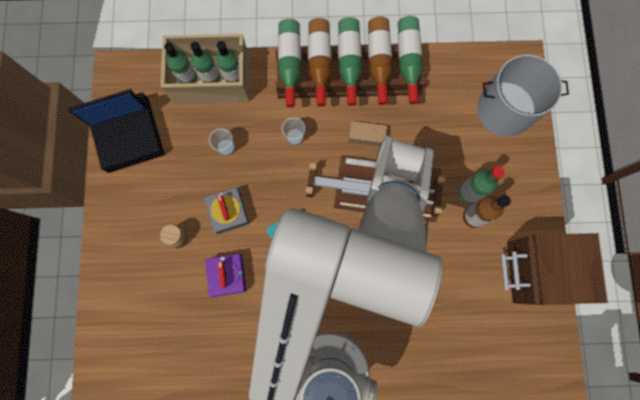

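Run:
```python
from h import *
O=np.array([.5707,-.2149]);ex=np.array([.1599,.9871]);ey=np.array([-.9871,.1599])
d=load('k','side');hsv=cv2.cvtColor(d['color'],cv2.COLOR_BGR2HSV)
for v in range(263,276):
  for u in range(354,372):
    h,s,w=hsv[v,u]
    if s>110 and (h<8 or h>170 or 45<h<75):
        p=world(d,np.array([u]),np.array([v]))[0]; q=p[:2]-O
        print(u,v,'G' if 45<h<75 else 'R',(1000*np.array([q@ex,q@ey,p[2]])).round(0))
```

```text
354 264 R [ 64. -67.  20.]
355 264 R [ 65. -70.  19.]
356 264 R [ 65. -73.  19.]
357 264 R [ 63. -75.  22.]
358 264 R [ 64. -78.  20.]
354 265 R [ 31. -64.  63.]
355 265 R [ 28. -66.  66.]
356 265 R [ 30. -69.  65.]
357 265 R [ 31. -72.  64.]
358 265 R [ 29. -74.  66.]
359 265 R [ 32. -77.  61.]
354 266 R [ 27. -64.  64.]
355 266 R [ 27. -66.  64.]
356 266 R [ 28. -69.  62.]
357 266 R [ 28. -72.  63.]
358 266 R [ 26. -74.  66.]
359 266 R [ 28. -77.  63.]
360 266 R [ 28. -79.  64.]
354 267 R [ 53. -67.  21.]
357 267 R [ 55. -75.  20.]
358 267 R [ 53. -78.  22.]
359 267 R [ 57. -81.  17.]
360 267 R [ 28. -80.  59.]
359 268 R [ 51. -80.  20.]
368 270 G [  36. -103.   34.]
363 271 G [ 32. -89.  35.]
364 271 G [ 33. -92.  33.]
365 271 G [ 30. -94.  38.]
366 271 G [ 33. -97.  34.]
367 271 G [  33. -100.   34.]
368 271 G [  35. -103.   32.]
369 271 G [  34. -105.   34.]
363 272 G [ 27. -89.  37.]
364 272 G [ 29. -92.  34.]
365 272 G [ 31. -95.  33.]
366 272 G [ 31. -97.  32.]
367 272 G [  31. -100.   33.]
368 272 G [  32. -103.   31.]
369 272 G [  31. -105.   33.]
363 273 G [ 25. -89.  36.]
364 273 G [ 27. -92.  33.]
365 273 G [ 28. -95.  33.]
366 273 G [ 27. -97.  34.]
367 273 G [  26. -100.   36.]
368 273 G [  27. -102.   34.]
369 273 G [-593.    2.  960.]
363 274 G [ 24. -89.  33.]
364 274 G [ 27. -92.  29.]
365 274 G [ 24. -94.  34.]
366 274 G [ 25. -97.  32.]
367 274 G [  25. -100.   32.]
368 274 G [  25. -102.   33.]
369 274 G [  23. -105.   35.]
363 275 G [ 23. -89.  30.]
364 275 G [ 25. -92.  27.]
365 275 G [ 22. -95.  31.]
366 275 G [ 25. -98.  28.]
367 275 G [  26. -100.   26.]
368 275 G [  23. -102.   31.]
369 275 G [  26. -106.   27.]
```

Range points put the pointer at X≈28 mm, inside the marker's span of about 22–36 mm. The lever is flat against the grip (width 25 mm, steady), the isolator is off, and the bystanders look untouched. Handing in.

```bash
python3 -c "
from cell import hand_in,state
s=state();print(s['time'],s['contact_force'],s['grip_width']);print(hand_in())"
```

```text
13.5 [ 0.08439757 -5.68189495 -2.18773773] 0.025187034776620914
the job is handed in; nothing more can be done
None
```

The job is handed in at 13.5 s: the isolator is off, the leg is on the mark, and the cam lever is shut. The gripper is still holding the leg with an 80 N grip, ready for your locking pin.

- **Isolator:** I turned the red handle anticlockwise to its stop, where it resisted with about 1.6 N m. The pictures show its white line at the white dot.
- **Leg:** I slid it out by pushing the crossbar with open jaws, with the lever still open when the pointer reached the marker. At the last check the pointer was at about 28 mm on the stand's x axis, and the marker spans about 22–36 mm.
- **Lever:** I closed the jaws on it while holding the leg, and it looks flat against the black grip. The opening reads 25 mm against the nominal 28 mm. I put that down mostly to pad give and offset, since the 16 mm handle read 15.3 mm; the low reading was not checked any other way.
- **Contact forces:** There was a brief upward force of about 16 N on the tool as the jaws closed. I raised the arm 2 mm to relieve it.
- **Bystanders:** In the last pictures the bottles, glasses, jar, tin and box look to be where they started. I judged this by eye and did not measure it.

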